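# Put the mixed sample containers away in their holders

### The job

The containers from a sampling run stand mixed up along the bench: put each one away in the holder for its kind - the two clear vials in the free holes of the white vial rack, one to a hole, the conical flask in the free hole of the steel flask rack, and the two plain white bottles in the grey block, each in the well of its size (large bottle in the wide well, small bottle in the narrow one). They are full, so carry them upright and leave them standing on the holders' floors, and do not disturb the amber vial and the flask that are already stored.

Things in the scene. Friction and masses are not known exactly. Their poses are not given: they have to be found in the camera images.
- large_bottle: The larger plain white round plastic bottle with a screw cap, loose, standing: body 51 mm across to 98 mm up, cap 37 mm across above, 132 mm tall. Origin: centre of its underside; z up its axis. 
- small_bottle: The smaller plain white round plastic bottle with a screw cap, loose, standing: body 33 mm across to 61 mm up, cap 24 mm across above, 82 mm tall. Origin: centre of its underside; z up its axis. 
- flask: The conical glass flask that stands out on the bench, loose: 48 mm across at the foot, neck 23 mm across from 42 mm up, 82 mm tall. Origin: centre of its underside; z up its axis. 
- vial_a: Clear glass screw-cap vial, loose, standing: 21 mm across, 51 mm tall. Same as vial_b. Origin: centre of its underside; z up its axis. 
- vial_b: Clear glass screw-cap vial, loose, standing: 21 mm across, 51 mm tall. Same as vial_a. Origin: centre of its underside; z up its axis. 
- vial_rack: White two-deck vial rack, fixed, 54 x 142 mm in plan (small lugs at the ends reach 80 mm from the centre), 24 mm high: its deck has three round holes of 34 mm in a row, at y = -42, 0 and +42 mm in its own frame, x = 0; vials stand on the floor plate at z = 4 mm. The hole at y = +42 holds the stored amber vial, the other two are free. Origin: centre of its underside; y along the row.
- bottle_block: Grey plastic bottle block, fixed, 84 x 140 mm in plan, 34 mm high, with two round wells 26 mm deep (floor at z = 8 mm): the wide one, 66 mm across, at y = -29 mm in its own frame, the narrow one, 46 mm across, at y = +35 mm, both at x = 0. Both are empty at the start. Origin: centre of its underside; y along the row.
- flask_rack: Bare sheet-steel two-deck flask rack, fixed, 76 x 150 mm in plan (lugs reach 84 mm from the centre), 30 mm high: its deck has two round holes of 62 mm at y = -35 and +35 mm in its own frame, x = 0; flasks stand on the floor plate at z = 4 mm. The hole at y = +35 holds the stored flask, the other is free. Origin: centre of its underside; y along the row.
- stored_vial: Amber vial with a black cap, loose, already in its hole of the vial rack: 21 mm across, 51 mm tall. It stays there. Origin: centre of its underside; z up its axis. 
- stored_flask: Conical glass flask, loose, already in its hole of the flask rack: 44 mm across at the foot, neck 21 mm across from 39 mm up, 76 mm tall. It stays there. Origin: centre of its underside; z up its axis. 
Things that resemble listed ones, but are neither listed nor needed, are in the scene too. What is shaped like the vial_b but yellow is not meant.

How it is judged:
By the outcome, as a careful person would: the job done as asked, in the order asked, and still so for the second after the job is handed in, with the robot touching nothing.
It also fails if it takes over 134 s, if anything falls off the work surface, if the arm or the gripper's body presses on something with over 40 N, if the wrist force passes 120 N, or if a joint passes its speed limit or range.

### The arm

A 6-joint arm with a two-finger parallel gripper is mounted at the origin on a cart in front of the work surface, level with it; the furniture and walls round the work are solid. World frame = base frame: x ahead of the robot, y to its left, z up, the work surface at z = 0. Lengths are in m, angles in rad, forces in N, time in s.
With the tool pointing down it reaches from about 0.325 to 0.85 m from the base axis. Payload 15.5 kg.
Tool frame: the origin (TCP) lies between the finger pads; the fingertips stand 8 mm ahead of it and the grasp point (between the pads) lies 11 mm behind it; z points along the fingers, x is the direction in which the jaws open and shut, and the axes are right-handed (so a half turn about z gives the same grasp; the last joint's range is limited). The gripper opens to 91 mm and grips with 3 to 60 N. Pads are 32 mm wide; open, the fingers measure 118 mm over their backs; the gripper's body (76 mm by 178 mm) begins 60 mm behind the grasp point.
Start: joints at [-1.44, 0.494, 1.345, -0, 1.302, -0.096], TCP at [0.14, -0.609, 0.222] pointing down, gripper open.
Joint ranges: [-2.91, 2.91], [-0.82, 2.16], [0.22, 2.67], [-1.22, 4.37], [0.12, 2.79], [-3.08, 3.08]. Speed limits (rad/s): [1.89, 1.89, 2.57, 3.01, 3.01, 3.01].

### API

Orientations are given as a unit quaternion [x, y, z, w].
In Python, from station import ctrl, grab_frame, camera_params gives the robot as it stands.
- The arm moves only by the tool step_arm, never from a script. Its argument "increments" is one flat list of numbers, 7 for each row, row after row: the turn, a rotation vector about the tool's x, y, z in rad, then the shift along the tool's x, y, z in cm, then the finger opening in cm, from 0 to 9.12. In form: [wx, wy, wz, x, y, z, hand, wx, wy, wz, x, y, z, hand, ...]. A call has 1 to 20 rows; each row is the pose to reach, as a shift and turn from the pose commanded when the call began, along the tool's axes at that moment; what a row does not reach only later rows make up. A row lasts 1/8 s, in which the tool goes at most 62.5 mm and 10.7 degrees, less where a joint would pass 70% of its speed; a pose out of reach is approached as far as the arm can. A call with a gripper value outside its range is refused whole. The fingers move at their own pace and stop on an object; "newtons" is the grip in N (left out, the last holds). Time passes only in rows, so rows that repeat a pose let the fingers close. It gives the time, the measured TCP pose, the force and the opening at its end, in the units of the state.
- ctrl.get_state(): the state, without advancing time (a new reading comes with each control period).
- grab_frame(name): name is "scene" or "top"; returns the picture (480x640x3 uint8, red, green, blue); there is no depth.
- camera_params(name): a dict with "fx", "fy", "cx", "cy" (pixels), "k1" (the pictures are not rectified: a ray, as slopes to the right and down, at radius r is drawn at 1 + k1 r^2 times it, then the intrinsics apply), "rvec" (rotation vector, rad) and "tvec" (3), from world to camera coordinates, as OpenCV has them. Camera axes: x right, y down, z forward; pixel columns grow to the right and rows downward; lengths in m; the calibration is good to about 2 mm. A picture is of the moment at which its call begins. camera_params takes no time and is no camera call.
- ctrl.job_done(): hands the job in, once; it reports no verdict.
The state is a dict: "clock": time; "joint_pos": joint angles; "joint_vel": joint speeds; "tau": joint torques, N m; "tcp_pos": TCP position; "eef_rot": TCP orientation; "wrist_force": force on the tool from outside, world axes, zero at the start; "wrist_torque": the same for the moment, N m; "opening": finger opening in m.
Only numpy, scipy, OpenCV 4.12 (cv2) and the standard library are available. Lean on these libraries where they do the work, as an engineer would, in place of code of your own. Each camera call takes 0.05 s, during which the arm holds its last target.

## Working session

There is one attempt and no reset: what is moved stays moved. The work goes in short steps, Python scripts to look and compute and a tool call to move; the robot and the scene stay as the last step left them, time stands still between calls to the robot, and variables do not carry over. Pictures are saved under pics/ and viewed, and the job is handed in when it is done.

Besides the shell and the picture viewer there is one more tool, called after "Emit:" by a JSON object that holds its "name" and its "arguments". step_arm: Moves the arm, as the interface text tells. Its arguments: {"type":"object","properties":{"increments":{"type":"array","items":{"type":"number"}},"newtons":{"type":"number"}},"required":["increments"]}

```bash
mkdir -p pics; ls; python3 - <<'E'
from station import ctrl, grab_frame, camera_params
import cv2
for n in("scene","top"):
    f=grab_frame(n); cv2.imwrite(f"pics/{n}0.png",f[:,:,::-1]); print(n,camera_params(n))
print(ctrl.get_state())
E
```

```text
pics
scene {'fx': 603.6136636708383, 'fy': 603.6136636708383, 'cx': 321.28928390491706, 'cy': 236.10911995906324, 'k1': -0.0029308017171468183, 'rvec': array([ 1.93274899, -0.52164956,  0.34569011]), 'tvec': array([-0.45821712,  0.10299575,  1.36275624])}
top {'fx': 452.36649507123235, 'fy': 452.36649507123235, 'cx': 314.76924869816867, 'cy': 238.81704603680257, 'k1': -0.038868773702949944, 'rvec': array([ 2.18328566, -2.1904547 ,  0.09180933]), 'tvec': array([-0.05548178,  0.526584  ,  1.02077601])}
{'clock': 0.1, 'joint_pos': array([-1.44050644e+00,  4.94121254e-01,  1.34604957e+00,  1.36708835e-05,
        1.30252113e+00, -9.55465625e-02]), 'joint_vel': array([ 3.14986751e-04, -1.43498071e-03, -1.97336205e-03, -2.00562441e-03,
       -1.70609983e-03,  5.64411885e-05]), 'tau': array([ 3.16176438e-04, -8.80241847e+01, -3.82541263e+01,  7.09699164e-02,
        4.82574594e-02, -2.13349671e-05]), 'tcp_pos': array([ 0.13988712, -0.60880516,  0.22140441]), 'eef_rot': array([ 7.82278002e-01, -6.22929230e-01, -3.90775553e-04, -3.86591029e-04]), 'wrist_force': array([-0.36704189,  0.24607909, -0.06156757]), 'wrist_torque': array([0.0152993 , 0.00828749, 0.0135071 ]), 'opening': 0.09109648497567399}
```

```bash
sleep 1; ls pics
```

```text
scene0.png
top0.png
```

View pics/scene0.png

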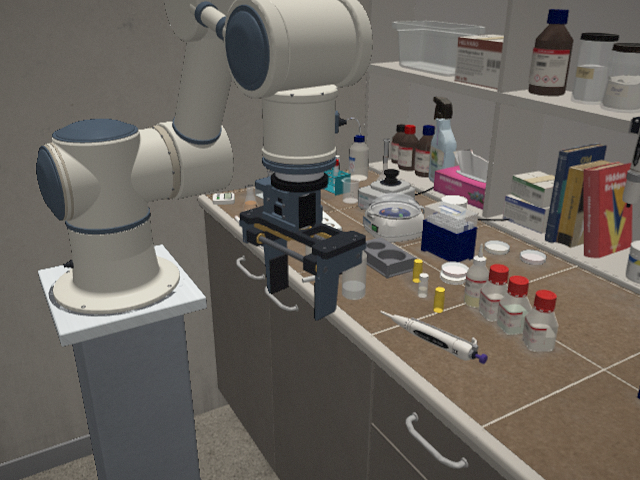

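View pics/top0.png

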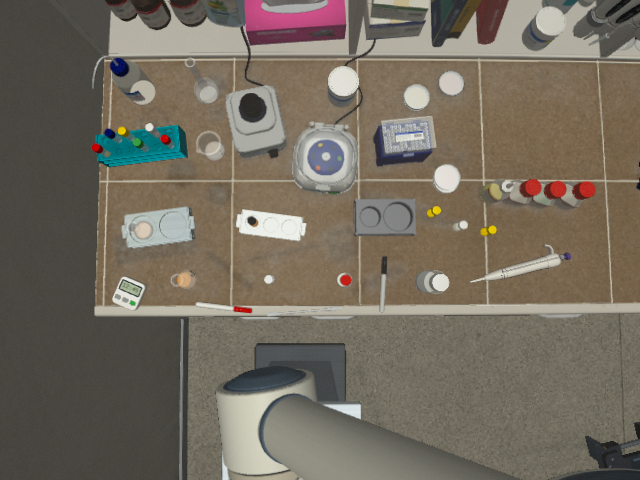

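```bash
python3 - <<'E'
import cv2
t=cv2.imread("pics/top0.png"); s=cv2.imread("pics/scene0.png")
cv2.imwrite("pics/c1.png",cv2.resize(t[190:320,100:360],None,fx=3,fy=3,interpolation=2))
cv2.imwrite("pics/c2.png",cv2.resize(t[160:310,330:590],None,fx=3,fy=3,interpolation=2))
cv2.imwrite("pics/c3.png",cv2.resize(s[150:330,310:510],None,fx=3.3,fy=3.3,interpolation=2))
E
```

```text
(no output)
```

View pics/c1.png

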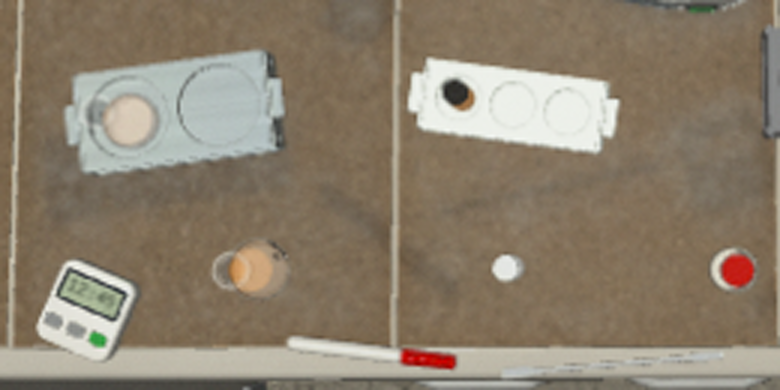

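View pics/c2.png

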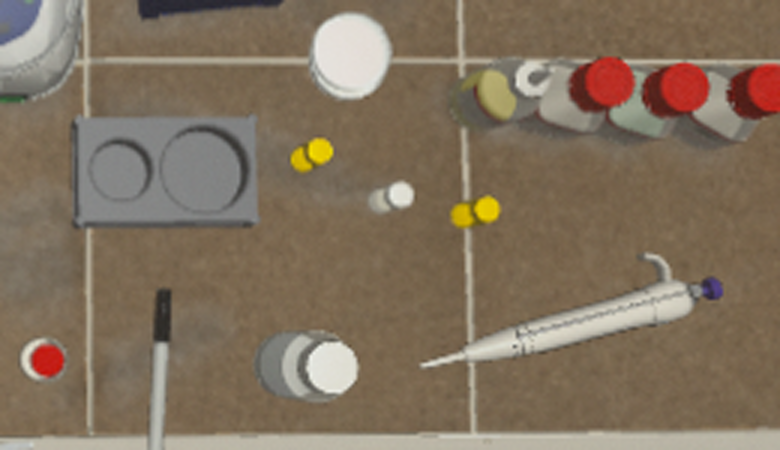

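View pics/c3.png

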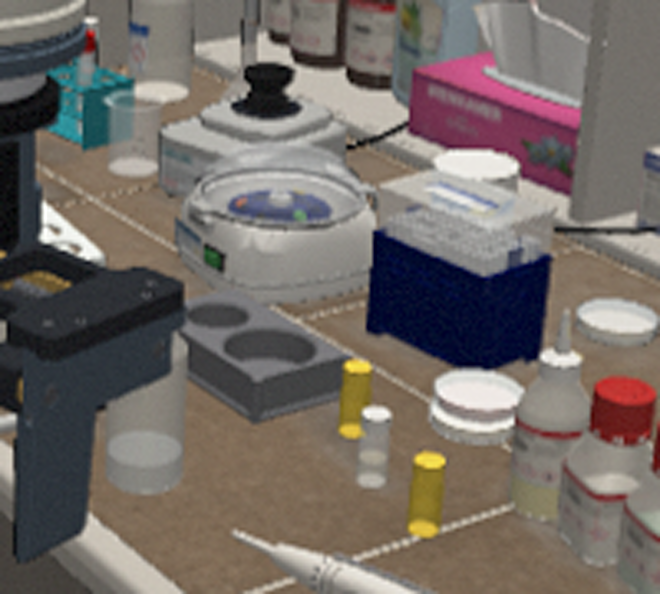

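```bash
cat > h.py <<'E'
import numpy as np,cv2
from station import ctrl, grab_frame, camera_params
def ray(n,u,v):
    p=camera_params(n);K=np.array([[p['fx'],0,p['cx']],[0,p['fy'],p['cy']],[0,0,1]])
    q=cv2.undistortPoints(np.array([[[u,v]]],float),K,np.array([p['k1'],0,0,0,0.]))[0,0]
    R=cv2.Rodrigues(p['rvec'])[0];t=p['tvec'].reshape(3)
    return -R.T@t, R.T@np.array([q[0],q[1],1])
def at(n,u,v,z):
    c,d=ray(n,u,v); return (c+d*(z-c[2])/d[2])[:2]
def proj(n,P):
    p=camera_params(n);K=np.array([[p['fx'],0,p['cx']],[0,p['fy'],p['cy']],[0,0,1]])
    return cv2.projectPoints(np.array(P,float).reshape(-1,3),p['rvec'],p['tvec'],K,np.array([p['k1'],0,0,0,0.]))[0][:,0]
def blob(img,lo,hi,box):
    x0,y0,x1,y1=box;h=cv2.cvtColor(img[y0:y1,x0:x1],cv2.COLOR_RGB2HSV)
    m=cv2.inRange(h,np.array(lo),np.array(hi));n,l,s,c=cv2.connectedComponentsWithStats(m)
    i=1+np.argmax(s[1:,4]);return m,(c[i][0]+x0,c[i][1]+y0),s[i]
E
python3 - <<'E'
from h import *
t=cv2.imread("pics/top0.png")[:,:,::-1].copy()
print("cam",ray("top",320,240)[0],ray("scene",320,240)[0])
for nm,lo,hi,box,z in [("vA",(0,0,170),(180,60,255),(258,268,280,292),.051),("vB",(0,0,195),(180,60,255),(453,215,470,234),.051),("smallcap",(0,150,100),(8,255,255),(335,270,356,290),.082),("small2",(172,150,100),(180,255,255),(335,270,356,290),.082),
 ("large",(0,0,215),(180,40,255),(425,268,455,296),.132),("vialrack",(0,0,200),(180,40,255),(233,203,310,245),.024),("storedcap",(0,0,0),(180,255,60),(245,215,260,228),.055)]:
    m,c,s=blob(t,lo,hi,box); print(nm,np.round(c,1),s,np.round(at("top",*c,z),4))
# corners of block / racks
for nm,u,v,z in [("blk",357,200,.034),("blk",415,199.5,.034),("blk",356,233.5,.034),("blk",415.5,235,.034),("narrow",370.5,217,.034),("wide",398,217,.034)
 ,("fl hole",173,225,.03),("fl hole stored",143,228.5,.03),("vr0",252,222,.024),("vr1",271,224.7,.024),("vr2",289.5,226.7,.024),("flask top",175,279.5,.082),("flask foot",186,280,.0)]:
    print(nm,u,v,np.round(at("top",u,v,z),4))
E
```

```text
cam [ 0.44782569 -0.04839372  1.05804669] [-0.21607967 -1.27084384  0.64493497]
vA [268.3 278.9] [ 6  7 10  9 64] [0.4353 0.0465]
vB [463.2 224.3] [ 7  6  8  7 43] [ 0.5559 -0.3915]
smallcap [345.5 279.7] [ 6  5 10 11 86] [ 0.4333 -0.1224]Traceback (most recent call last):
  File "<stdin>", line 6, in <module>
  File "h.py", line 16, in blob
    i=1+np.argmax(s[1:,4]);return m,(c[i][0]+x0,c[i][1]+y0),s[i]
        ~~~~~~~~~^^^^^^^^^
    return _wrapfunc(a, 'argmax', axis=axis, out=out, **kwds)
    return bound(*args, **kwds)
ValueError: attempt to get argmax of an empty sequence
```

```bash
python3 - <<'E'
from h import *
t=cv2.imread("pics/top0.png")[:,:,::-1].copy()
for nm,lo,hi,box,z in [("vA",(0,0,170),(180,60,255),(258,268,280,292),.051),("vB",(0,0,180),(180,60,255),(456,215,472,234),.051),
 ("large",(0,0,215),(180,40,255),(425,268,455,296),.132),("vialrack",(0,0,200),(180,40,255),(233,203,310,245),.024),("storedcap",(0,0,0),(180,255,60),(245,215,260,228),.055)]:
    m,c,s=blob(t,lo,hi,box); print(nm,np.round(c,1),s,np.round(at("top",*c,z),4))
    if nm=="vialrack": print(cv2.minAreaRect(cv2.findNonZero(m)))
for nm,u,v,z in [("blk",357,200,.034),("blk",415,199.5,.034),("blk",356,233.5,.034),("blk",415.5,235,.034),("narrow",370.5,217,.034),("wide",398,217,.034)
 ,("fl hole",173,225,.03),("fl hole stored",143,228.5,.03),("vr0",252,222,.024),("vr1",271,224.7,.024),("vr2",289.5,226.7,.024),("flask top",175,279.5,.082),("flask foot",186,280,.0)]:
    print(nm,u,v,np.round(at("top",u,v,z),4))
big=t.copy()
cv2.imwrite("pics/r1.png",cv2.resize(t[200:250,115:225],None,fx=7,fy=7,interpolation=2)[:,:,::-1])
cv2.imwrite("pics/r2.png",cv2.resize(t[195:245,230:315],None,fx=9,fy=9,interpolation=2)[:,:,::-1])
cv2.imwrite("pics/r3.png",cv2.resize(t[192:242,345:425],None,fx=9,fy=9,interpolation=2)[:,:,::-1])
cv2.imwrite("pics/r4.png",cv2.resize(t[260:300,160:210],None,fx=12,fy=12,interpolation=2)[:,:,::-1])
E
```

```text
vA [268.3 278.9] [ 6  7 10  9 64] [0.4353 0.0465]
vB [463.4 224.4] [ 4  6  8  8 54] [ 0.5557 -0.392 ]
large [440.1 282.1] [  8   6  15  17 203] [ 0.4281 -0.3128]
vialrack [271.6 224.8] [   3    7   70   31 1428] [0.5586 0.0419]
((37.42512130737305, 21.569093704223633), (68.93216705322266, 23.507904052734375), 7.495856761932373)
storedcap [251.5 220.6] [ 3  2  8  8 43] [0.565  0.0841]
blk 357 200 [ 0.6141 -0.1541]
blk 415 199.5 [ 0.6151 -0.2874]
blk 356 233.5 [ 0.5372 -0.1509]
blk 415.5 235 [ 0.5334 -0.2868]
narrow 370.5 217 [ 0.5749 -0.1845]
wide 398 217 [ 0.5748 -0.2475]
fl hole 173 225 [0.5583 0.2671]
fl hole stored 143 228.5 [0.5505 0.336 ]
vr0 252 222 [0.5653 0.0869]
vr1 271 224.7 [0.5589 0.0432]
vr2 289.5 226.7 [0.5542 0.0008]
flask top 175 279.5 [0.4348 0.2445]
flask foot 186 280 [0.4325 0.2433]
```

```bash
sleep 2
```

```text
(no output)
```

View pics/r1.png

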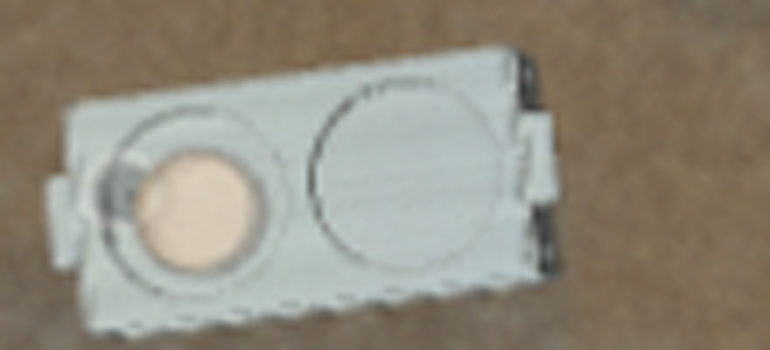

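View pics/r2.png

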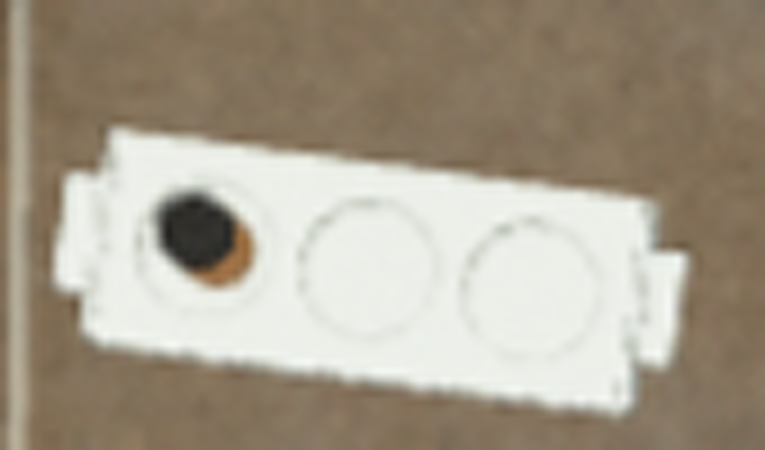

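View pics/r3.png

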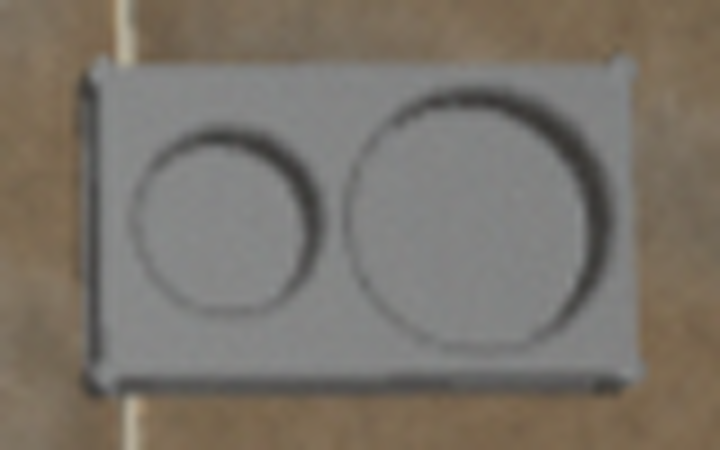

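View pics/r4.png

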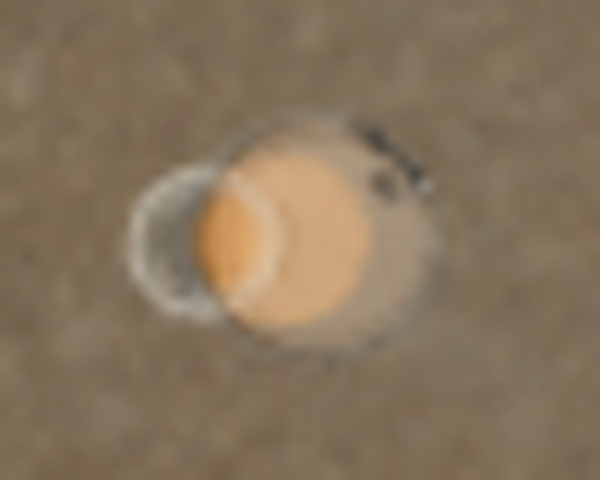

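```bash
cat >> h.py <<'E'
from scipy.spatial.transform import Rotation as Ro
def inc(pos,yaw=0.0):
    s=ctrl.get_state();R0=Ro.from_quat(s['eef_rot']);R1=Ro.from_euler('z',yaw)*Ro.from_quat([1,0,0,0])
    print('t',round(s['clock'],2),'tcp',s['tcp_pos'].round(4),'w',(R0.inv()*R1).as_rotvec().round(4),'cm',(R0.inv().apply(np.array(pos)-s['tcp_pos'])*100).round(2),'open',round(s['opening'],4),'F',s['wrist_force'].round(1))
E
python3 - <<'E'
from h import *
for u,v,z in [(177,280.2,.082),(186.9,279.4,0),(440.4,282.4,.132),(173.5,225,.03),(142.7,228.8,.03),(270.9,224.8,.024),(289,227,.024),(398.1,216.3,.034),(370.2,216.6,.034)]: print(u,v,at("top",u,v,z).round(4))
inc([.435,.0465,.222])
E
```

```text
177 280.2 [0.4333 0.2401]
186.9 279.4 [0.4339 0.2412]
440.4 282.4 [ 0.4276 -0.3135]
173.5 225 [0.5583 0.2659]
142.7 228.8 [0.5498 0.3367]
270.9 224.8 [0.5587 0.0435]
289 227 [0.5535 0.0019]
398.1 216.3 [ 0.5764 -0.2477]
370.2 216.6 [ 0.5758 -0.1838]
t 0.1 tcp [ 0.1399 -0.6088  0.2214] w [-8.000e-04  8.000e-04 -1.345e+00] cm [-5.726e+01 -4.344e+01  1.000e-02] open 0.0911 F [-0.4  0.2 -0.1]
```

Candidates: clear vials at (268,279) and (463,224), against the yellow ones at (434,211) and (489,230) and the stored amber one at (251,220). The loose flask is at (183,280), against the stored one at (143,228) and the back glassware at (205,90) and (209,145). The large bottle is at (440,282), against the labelled red-cap bottles at (530-585,190) and the jar at (343,82). The small bottle is probably at (345,280). I'll move clear, then check it in the scene camera.

Emit:
{"name": "step_arm", "arguments": {"increments": [0, 0, -1.345, -57.3, -43.4, 0, 5, 0, 0, -1.345, -57.3, -43.4, 0, 5, 0, 0, -1.345, -57.3, -43.4, 0, 5, 0, 0, -1.345, -57.3, -43.4, 0, 5, 0, 0, -1.345, -57.3, -43.4, 0, 5, 0, 0, -1.345, -57.3, -43.4, 0, 5, 0, 0, -1.345, -57.3, -43.4, 0, 5, 0, 0, -1.345, -57.3, -43.4, 0, 5, 0, 0, -1.345, -57.3, -43.4, 0, 5, 0, 0, -1.345, -57.3, -43.4, 0, 5, 0, 0, -1.345, -57.3, -43.4, 0, 5, 0, 0, -1.345, -57.3, -43.4, 0, 5, 0, 0, -1.345, -57.3, -43.4, 0, 5, 0, 0, -1.345, -57.3, -43.4, 0, 5], "newtons": 20}}

```text
clock: 1.85
tcp_pos: [0.4342, 0.0462, 0.2217]
eef_rot: [1.0, 0.0, -0.0, 0.0]
wrist_force: [-0.8, 0.1, 0.2]
opening: 0.0503
```

```bash
python3 - <<'E'
from h import *
inc([.435,.0465,.033])
f=grab_frame("scene"); cv2.imwrite("pics/s1.png",cv2.resize(f[150:330,200:500],None,fx=2.6,fy=2.6,interpolation=2)[:,:,::-1])
E
```

```text
t 1.85 tcp [0.4342 0.0462 0.2217] w [0.0002 0.0007 0.0003] cm [ 0.1  -0.04 18.87] open 0.0503 F [-0.8  0.1  0.2]
```

View pics/s1.png

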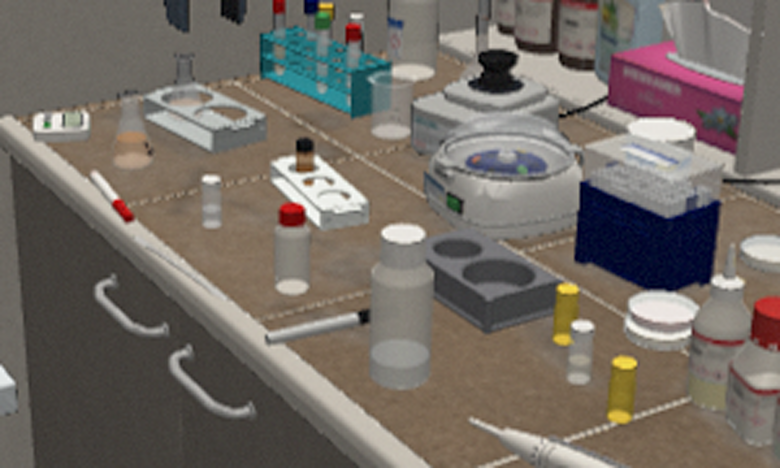

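The view is clear now. The small bottle (red cap, no label) stands at crop (291,245), vial A at (210,200), the flask at (131,135), the large bottle at (402,300) and vial B at (580,350). I'll cross-check positions by projecting the top-view estimates into the scene view.

```bash
python3 - <<'E'
from h import *
P=dict(vA=(.4353,.0465,.051),sm=(.4333,-.1224,.082),lg=(.4276,-.3135,.132),vB=(.5557,-.392,.051),fl=(.4335,.2405,.082))
f=cv2.imread("pics/s1.png")
for k,p in P.items():
    a=(proj("scene",p)[0]-[200,150])*2.6; b=(proj("scene",(p[0],p[1],0))[0]-[200,150])*2.6
    print(k,a.round()); cv2.line(f,tuple(a.astype(int).tolist()),tuple(b.astype(int).tolist()),(255,0,255),1)
cv2.imwrite("pics/s1b.png",f)
E
```

```text
vA [210. 177.]
sm [291. 206.]
lg [402. 231.]
vB [582. 323.]
fl [128.  93.]
```

```bash
sleep 1
```

```text
(no output)
```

View pics/s1b.png

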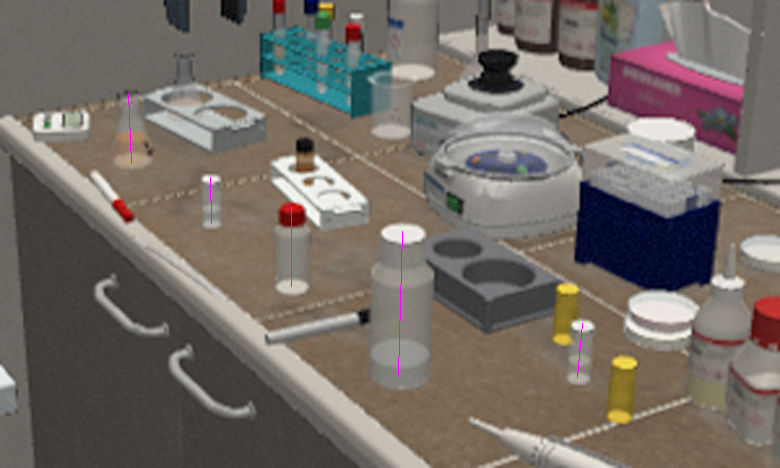

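Emit:
{"name": "step_arm", "arguments": {"increments": [0, 0, 0, 0.1, 0, 6, 5, 0, 0, 0, 0.1, 0, 12, 5, 0, 0, 0, 0.1, 0, 16, 5, 0, 0, 0, 0.1, 0, 18.8, 5, 0, 0, 0, 0.1, 0, 18.8, 5, 0, 0, 0, 0.1, 0, 18.8, 5, 0, 0, 0, 0.1, 0, 18.8, 0, 0, 0, 0, 0.1, 0, 18.8, 0, 0, 0, 0, 0.1, 0, 18.8, 0, 0, 0, 0, 0.1, 0, 18.8, 0, 0, 0, 0, 0.1, 0, 18.8, 0], "newtons": 15}}

```text
clock: 3.28
tcp_pos: [0.4359, 0.0465, 0.0342]
eef_rot: [1.0, 0.0, 0.0, 0.0]
wrist_force: [-0.5, -0.7, 7.6]
opening: 0.0209
```

```bash
python3 - <<'E'
from h import *
inc([.5535,.0019,.033]);inc([.5587,.0435,.033])
f=grab_frame("scene"); cv2.imwrite("pics/s2.png",cv2.resize(f[150:270,200:400],None,fx=3.5,fy=3.5,interpolation=2)[:,:,::-1])
E
```

```text
t 3.27 tcp [0.4359 0.0465 0.0342] w [ 0.     -0.0006  0.0001] cm [11.76  4.46  0.12] open 0.0209 F [-0.5 -0.7  7.6]
t 3.27 tcp [0.4359 0.0465 0.0342] w [ 0.     -0.0006  0.0001] cm [12.28  0.3   0.12] open 0.0209 F [-0.5 -0.7  7.6]
```

View pics/s2.png

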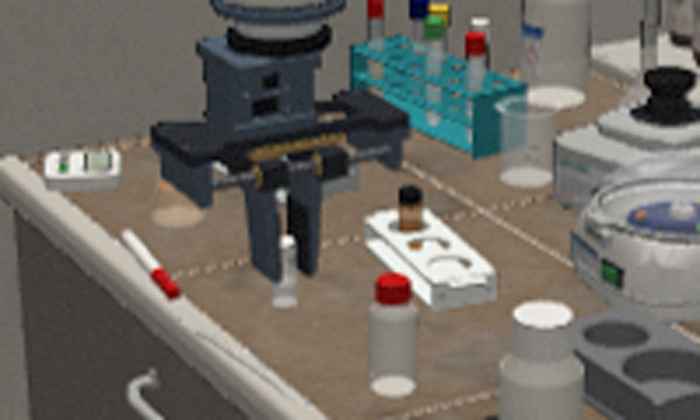

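Emit:
{"name": "step_arm", "arguments": {"increments": [0, 0, 0, 0, 0, -3, 0, 0, 0, 0, 0, 0, -8, 0, 0, 0, 0, 3, 0.1, -8, 0, 0, 0, 0, 7, 0.2, -8, 0, 0, 0, 0, 10.5, 0.3, -8, 0, 0, 0, 0, 12.3, 0.3, -8, 0, 0, 0, 0, 12.3, 0.3, -6, 0, 0, 0, 0, 12.3, 0.3, -6, 0, 0, 0, 0, 12.3, 0.3, -6, 0]}}

```text
clock: 4.45
tcp_pos: [0.5585, 0.0435, 0.0943]
eef_rot: [1.0, 0.0, -0.0, -0.0]
wrist_force: [-0.1, 0.1, -0.1]
opening: 0.0203
```

```bash
python3 - <<'E'
from h import *
inc([.5587,.0435,.0385])
f=grab_frame("scene"); cv2.imwrite("pics/s3.png",cv2.resize(f[130:250,220:380],None,fx=4.5,fy=4.5,interpolation=2)[:,:,::-1])
E
```

```text
t 4.45 tcp [0.5585 0.0435 0.0943] w [-0.      0.0002  0.0001] cm [0.03 0.   5.58] open 0.0203 F [-0.1  0.1 -0.1]
```

View pics/s3.png

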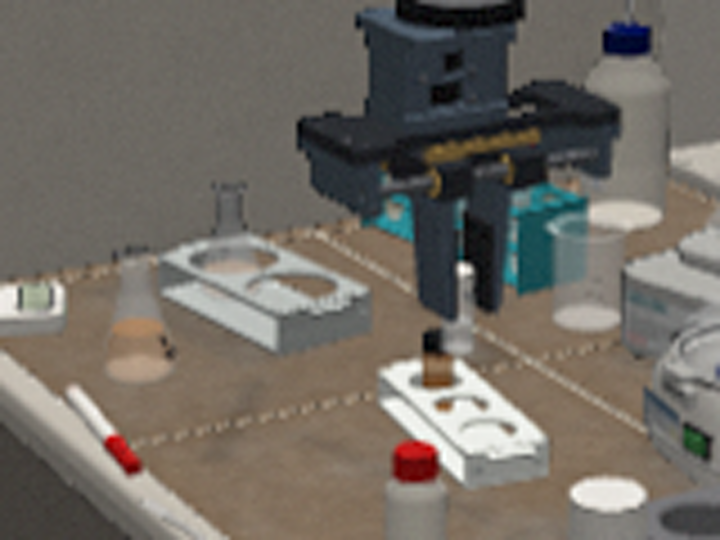

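Emit:
{"name": "step_arm", "arguments": {"increments": [0, 0, 0, 0, 0, 3, 0, 0, 0, 0, 0, 0, 4.6, 0, 0, 0, 0, 0, 0, 5.5, 0, 0, 0, 0, 0, 0, 5.6, 0, 0, 0, 0, 0, 0, 5.6, 0, 0, 0, 0, 0, 0, 5.6, 0]}}

```text
clock: 5.25
tcp_pos: [0.5589, 0.0435, 0.0383]
eef_rot: [1.0, 0.0, 0.0, 0.0]
wrist_force: [0.1, 0.2, -0.8]
opening: 0.0204
```

```bash
python3 - <<'E'
from h import *
inc([.5557,-.392,.2])
f=grab_frame("scene"); cv2.imwrite("pics/s4.png",cv2.resize(f[160:250,260:380],None,fx=6,fy=6,interpolation=2)[:,:,::-1])
E
```

```text
t 5.25 tcp [0.5589 0.0435 0.0383] w [ 0.     -0.0006  0.    ] cm [ -0.31  43.55 -16.17] open 0.0204 F [ 0.1  0.2 -0.8]
```

View pics/s4.png

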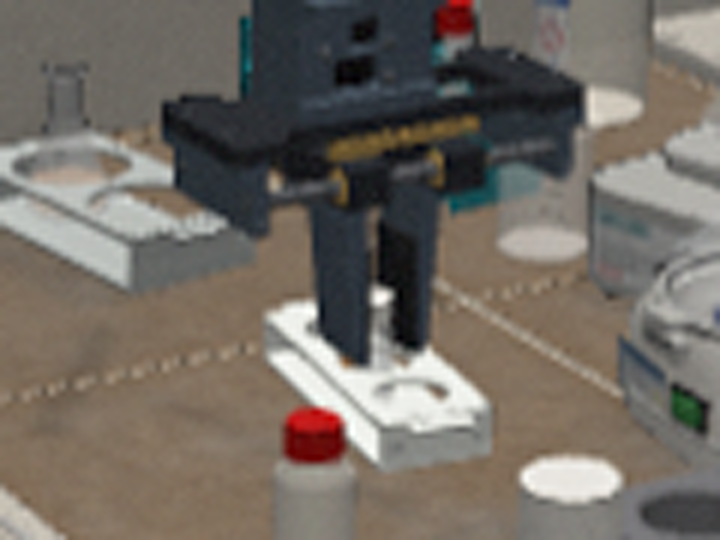

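Emit:
{"name": "step_arm", "arguments": {"increments": [0, 0, 0, 0, 0, 0, 4, 0, 0, 0, 0, 0, 0, 4, 0, 0, 0, 0, 0, 0, 4, 0, 0, 0, 0, 0, -2, 4, 0, 0, 0, 0, 0, -7, 4, 0, 0, 0, 0, 0, -13, 5, 0, 0, 0, -0.3, 4, -16.2, 5, 0, 0, 0, -0.3, 10, -16.2, 5, 0, 0, 0, -0.3, 16, -16.2, 5, 0, 0, 0, -0.3, 22, -16.2, 5, 0, 0, 0, -0.3, 28, -16.2, 5, 0, 0, 0, -0.3, 34, -16.2, 5, 0, 0, 0, -0.3, 40, -16.2, 5, 0, 0, 0, -0.3, 43.5, -16.2, 5, 0, 0, 0, -0.3, 43.5, -16.2, 5, 0, 0, 0, -0.3, 43.5, -16.2, 5, 0, 0, 0, -0.3, 43.5, -16.2, 5]}}

```text
clock: 7.42
tcp_pos: [0.5558, -0.3903, 0.2]
eef_rot: [1.0, 0.001, -0.0, -0.0]
wrist_force: [0.2, -0.5, 0.3]
opening: 0.0499
```

```bash
python3 - <<'E'
from h import *
inc([.5557,-.392,.034])
f=grab_frame("scene"); cv2.imwrite("pics/s5.png",cv2.resize(f[160:320,260:460],None,fx=3.7,fy=3.7,interpolation=2)[:,:,::-1])
E
```

```text
t 7.42 tcp [ 0.5558 -0.3903  0.2   ] w [-0.0003  0.0001  0.0012] cm [-1.00e-02  1.80e-01  1.66e+01] open 0.0499 F [ 0.2 -0.5  0.3]
```

View pics/s5.png

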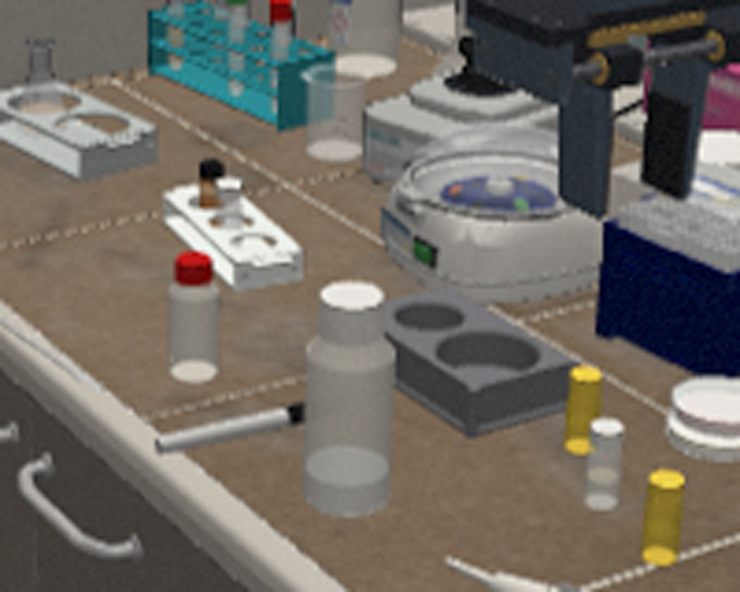

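Emit:
{"name": "step_arm", "arguments": {"increments": [0, 0, 0, 0, 0.15, 6, 5, 0, 0, 0, 0, 0.15, 12, 5, 0, 0, 0, 0, 0.15, 15, 5, 0, 0, 0, 0, 0.15, 16.6, 5, 0, 0, 0, 0, 0.15, 16.6, 5, 0, 0, 0, 0, 0.15, 16.6, 5, 0, 0, 0, 0, 0.15, 16.6, 0, 0, 0, 0, 0, 0.15, 16.6, 0, 0, 0, 0, 0, 0.15, 16.6, 0, 0, 0, 0, 0, 0.15, 16.6, 0, 0, 0, 0, 0, 0.15, 16.6, 0], "newtons": 15}}

```text
clock: 8.85
tcp_pos: [0.5557, -0.3931, 0.0341]
eef_rot: [1.0, 0.0, 0.0, 0.0]
wrist_force: [-1.2, 0.7, 4.8]
opening: 0.0204
```

```bash
python3 - <<'E'
from h import *
inc([.5535,.0019,.0944])
E
```

```text
t 8.85 tcp [ 0.5557 -0.3931  0.0341] w [ 0.0002 -0.0002  0.    ] cm [ -0.22 -39.5   -6.04] open 0.0204 F [-1.2  0.7  4.8]
```

Emit:
{"name": "step_arm", "arguments": {"increments": [0, 0, 0, 0, 0, -2, 0, 0, 0, 0, 0, 0, -7, 0, 0, 0, 0, 0, 0, -13, 0, 0, 0, 0, 0, -3, -16, 0, 0, 0, 0, 0, -9, -16, 0, 0, 0, 0, 0, -15, -16, 0, 0, 0, 0, 0, -21, -16, 0, 0, 0, 0, 0, -27, -16, 0, 0, 0, 0, -0.2, -33, -16, 0, 0, 0, 0, -0.2, -37, -16, 0, 0, 0, 0, -0.2, -39.5, -14, 0, 0, 0, 0, -0.2, -39.5, -10, 0, 0, 0, 0, -0.2, -39.5, -6, 0, 0, 0, 0, -0.2, -39.5, -6, 0, 0, 0, 0, -0.2, -39.5, -6, 0]}}

```text
clock: 10.72
tcp_pos: [0.5545, 0.0019, 0.0957]
eef_rot: [1.0, -0.0, 0.001, 0.0]
wrist_force: [-0.0, 0.7, 0.5]
opening: 0.0208
```

```bash
python3 - <<'E'
from h import *
inc([.5535,.0019,.0382])
f=grab_frame("scene"); cv2.imwrite("pics/s6.png",cv2.resize(f[140:260,240:400],None,fx=4.5,fy=4.5,interpolation=2)[:,:,::-1])
E
```

```text
t 10.72 tcp [0.5545 0.0019 0.0957] w [ 0.0002 -0.0017 -0.0001] cm [-0.11 -0.01  5.75] open 0.0208 F [-0.   0.7  0.5]
```

View pics/s6.png

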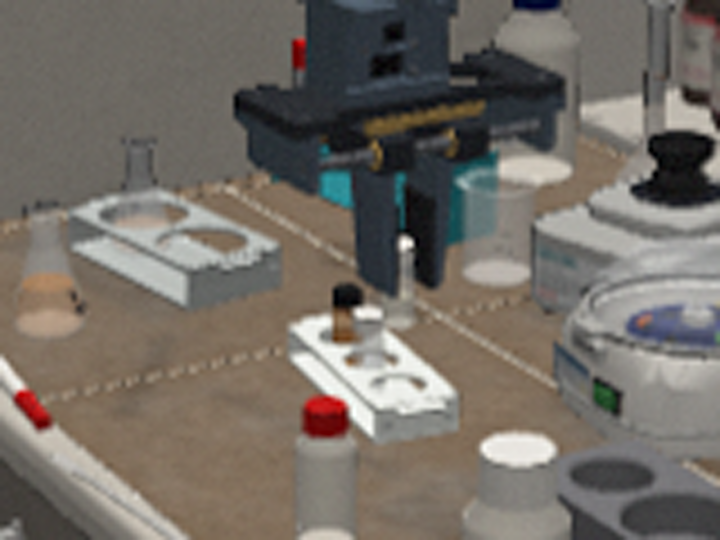

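Emit:
{"name": "step_arm", "arguments": {"increments": [0, 0, 0, 0, 0, 3, 0, 0, 0, 0, 0, 0, 4.6, 0, 0, 0, 0, 0, 0, 5.6, 0, 0, 0, 0, 0, 0, 5.6, 0, 0, 0, 0, 0, 0, 5.6, 0]}}

```text
clock: 11.4
tcp_pos: [0.5539, 0.002, 0.0385]
eef_rot: [1.0, 0.0, 0.0, 0.0]
wrist_force: [0.6, 0.0, -0.1]
opening: 0.0205
```

```bash
python3 - <<'E'
from h import *
inc([.4335,.2405,.2])
E
```

```text
t 11.4 tcp [0.5539 0.002  0.0385] w [ 0.     -0.0005  0.    ] cm [-12.03 -23.85 -16.16] open 0.0205 F [ 0.6  0.  -0.1]
```

Emit:
{"name": "step_arm", "arguments": {"increments": [0, 0, 0, 0, 0, 0.03, 4, 0, 0, 0, 0, 0, 0.03, 4, 0, 0, 0, 0, 0, 0.03, 4, 0, 0, 0, 0, 0, -2, 4, 0, 0, 0, 0, 0, -7, 4, 0, 0, 0, 0, 0, -13, 5, 0, 0, 0, -2, -4, -16.2, 5, 0, 0, 0, -5, -10, -16.2, 5, 0, 0, 0, -8, -16, -16.2, 5, 0, 0, 0, -11, -21.5, -16.2, 5, 0, 0, 0, -12, -23.85, -16.2, 5, 0, 0, 0, -12, -23.85, -16.2, 5, 0, 0, 0, -12, -23.85, -16.2, 5]}}

```text
clock: 13.02
tcp_pos: [0.4338, 0.2401, 0.1999]
eef_rot: [1.0, 0.0, 0.0, 0.0]
wrist_force: [0.5, -0.3, 0.3]
opening: 0.05
```

```bash
python3 - <<'E'
from h import *
inc([.4335,.2405,.054])
f=grab_frame("scene"); cv2.imwrite("pics/s7.png",cv2.resize(f[100:260,200:400],None,fx=3.7,fy=3.7,interpolation=2)[:,:,::-1])
E
```

```text
t 13.03 tcp [0.4338 0.2401 0.1999] w [ 0.0002 -0.0001  0.0003] cm [-0.03 -0.04 14.59] open 0.05 F [ 0.5 -0.3  0.3]
```

View pics/s7.png

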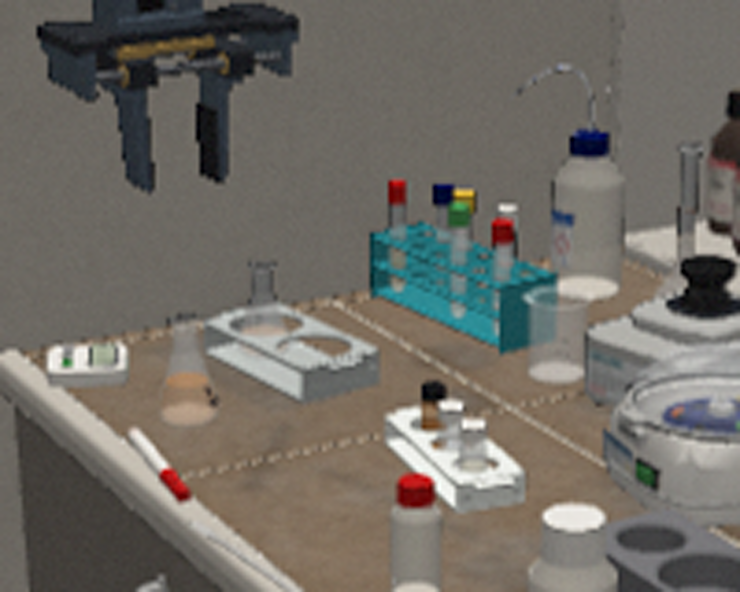

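Emit:
{"name": "step_arm", "arguments": {"increments": [0, 0, 0, 0, 0, 5, 5, 0, 0, 0, 0, 0, 10, 5, 0, 0, 0, 0, 0, 13, 5, 0, 0, 0, 0, 0, 14.6, 5, 0, 0, 0, 0, 0, 14.6, 5, 0, 0, 0, 0, 0, 14.6, 5, 0, 0, 0, 0, 0, 14.6, 0, 0, 0, 0, 0, 0, 14.6, 0, 0, 0, 0, 0, 0, 14.6, 0, 0, 0, 0, 0, 0, 14.6, 0, 0, 0, 0, 0, 0, 14.6, 0], "newtons": 20}}

```text
clock: 14.45
tcp_pos: [0.4338, 0.2406, 0.0541]
eef_rot: [1.0, 0.0, 0.0, -0.0]
wrist_force: [0.5, 0.1, 4.4]
opening: 0.0222
```

```bash
python3 - <<'E'
from h import *
inc([.5583,.2659,.0585])
f=grab_frame("scene"); cv2.imwrite("pics/s8.png",cv2.resize(f[130:250,200:360],None,fx=4.5,fy=4.5,interpolation=2)[:,:,::-1])
E
```

```text
t 14.45 tcp [0.4338 0.2406 0.0541] w [-0.0001 -0.0004  0.0001] cm [12.45 -2.53 -0.44] open 0.0222 F [0.5 0.1 4.4]
```

View pics/s8.png

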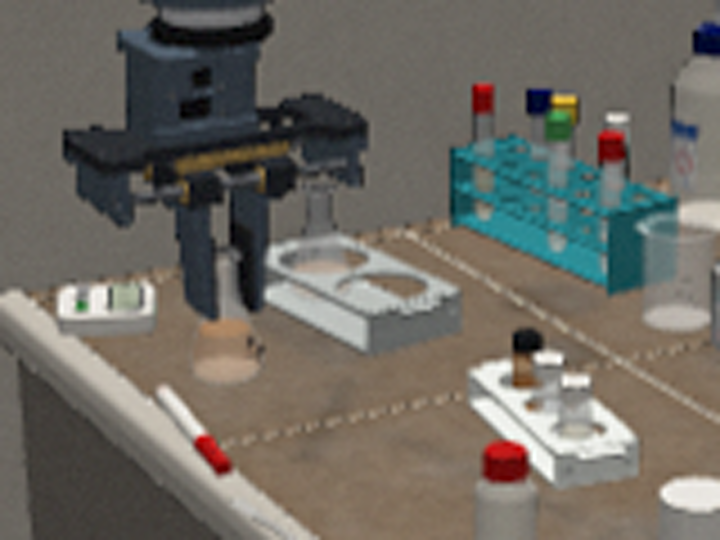

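Emit:
{"name": "step_arm", "arguments": {"increments": [0, 0, 0, 0, 0, -2, 0, 0, 0, 0, 0, 0, -6, 0, 0, 0, 0, 2, -0.5, -9, 0, 0, 0, 0, 5, -1, -9, 0, 0, 0, 0, 8, -1.6, -9, 0, 0, 0, 0, 11, -2.2, -9, 0, 0, 0, 0, 12.4, -2.5, -9, 0, 0, 0, 0, 12.4, -2.5, -7, 0, 0, 0, 0, 12.4, -2.5, -5, 0, 0, 0, 0, 12.4, -2.5, -5, 0, 0, 0, 0, 12.4, -2.5, -5, 0]}}

```text
clock: 15.88
tcp_pos: [0.5576, 0.2655, 0.1045]
eef_rot: [1.0, 0.0, 0.0, -0.0]
wrist_force: [0.8, -0.0, -0.5]
opening: 0.0226
```

```bash
python3 - <<'E'
from h import *
inc([.5583,.2659,.0585])
f=grab_frame("scene"); cv2.imwrite("pics/s9.png",cv2.resize(f[130:250,200:360],None,fx=4.5,fy=4.5,interpolation=2)[:,:,::-1])
E
```

```text
t 15.88 tcp [0.5576 0.2655 0.1045] w [-0.0001 -0.0002  0.0001] cm [ 0.07 -0.04  4.6 ] open 0.0226 F [ 0.8 -0.  -0.5]
```

View pics/s9.png

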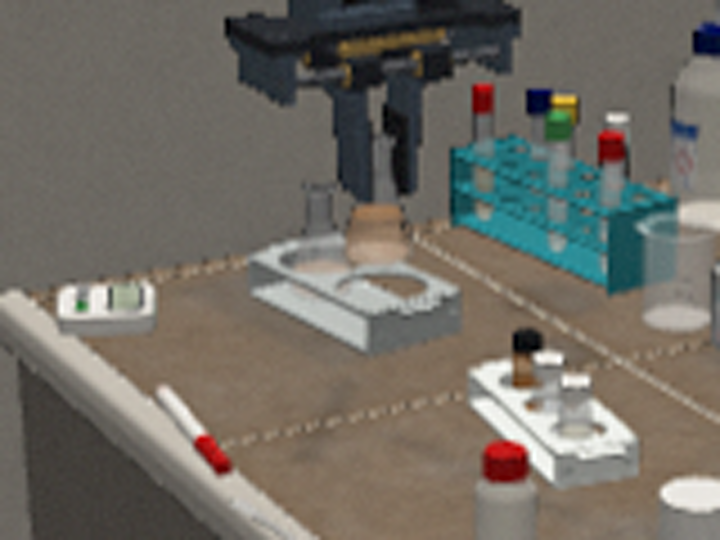

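Emit:
{"name": "step_arm", "arguments": {"increments": [0, 0, 0, 0.05, 0, 2, 0, 0, 0, 0, 0.05, 0, 3.6, 0, 0, 0, 0, 0.05, 0, 4.5, 0, 0, 0, 0, 0.05, 0, 4.6, 0, 0, 0, 0, 0.05, 0, 4.6, 0, 0, 0, 0, 0.05, 0, 4.6, 0]}}

```text
clock: 16.68
tcp_pos: [0.5583, 0.2656, 0.0582]
eef_rot: [1.0, 0.0, 0.0, -0.0]
wrist_force: [-0.5, 0.0, -1.2]
opening: 0.0227
```

```bash
python3 - <<'E'
from h import *
inc([.4333,-.1224,.22])
f=grab_frame("scene"); cv2.imwrite("pics/s10.png",cv2.resize(f[130:250,200:360],None,fx=4.5,fy=4.5,interpolation=2)[:,:,::-1])
E
```

```text
t 16.68 tcp [0.5583 0.2656 0.0582] w [-0.0001 -0.0004  0.0001] cm [-12.49  38.79 -16.19] open 0.0227 F [-0.5  0.  -1.2]
```

View pics/s10.png

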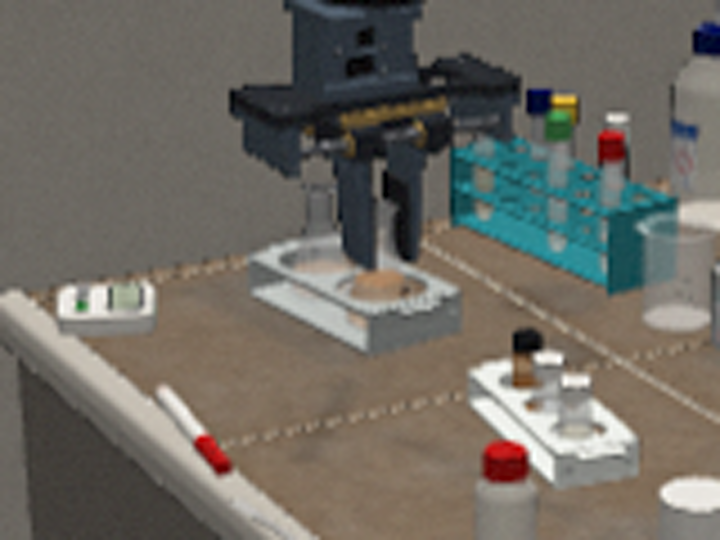

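Emit:
{"name": "step_arm", "arguments": {"increments": [0, 0, 0, 0, 0, 0, 4.5, 0, 0, 0, 0, 0, 0, 4.5, 0, 0, 0, 0, 0, 0, 4.5, 0, 0, 0, 0, 0, -2, 4.5, 0, 0, 0, 0, 0, -7, 4.5, 0, 0, 0, 0, 0, -13, 5, 0, 0, 0, -1, 4, -16.2, 6, 0, 0, 0, -3, 10, -16.2, 6, 0, 0, 0, -5, 16, -16.2, 6, 0, 0, 0, -7, 22, -16.2, 6, 0, 0, 0, -9, 28, -16.2, 6, 0, 0, 0, -11, 33.5, -16.2, 6, 0, 0, 0, -12.5, 37.5, -16.2, 6, 0, 0, 0, -12.5, 38.8, -16.2, 6, 0, 0, 0, -12.5, 38.8, -16.2, 6, 0, 0, 0, -12.5, 38.8, -16.2, 6]}}

```text
clock: 18.73
tcp_pos: [0.4334, -0.1216, 0.2199]
eef_rot: [1.0, 0.0, -0.0, -0.0]
wrist_force: [-0.8, -0.2, 0.8]
opening: 0.0599
```

```bash
python3 - <<'E'
from h import *
inc([.4333,-.1224,.042])
f=grab_frame("scene"); cv2.imwrite("pics/s11.png",cv2.resize(f[120:280,200:400],None,fx=3.7,fy=3.7,interpolation=2)[:,:,::-1])
E
```

```text
t 18.73 tcp [ 0.4334 -0.1216  0.2199] w [-0.0003  0.      0.0008] cm [-1.000e-02  9.000e-02  1.779e+01] open 0.0599 F [-0.8 -0.2  0.8]
```

View pics/s11.png

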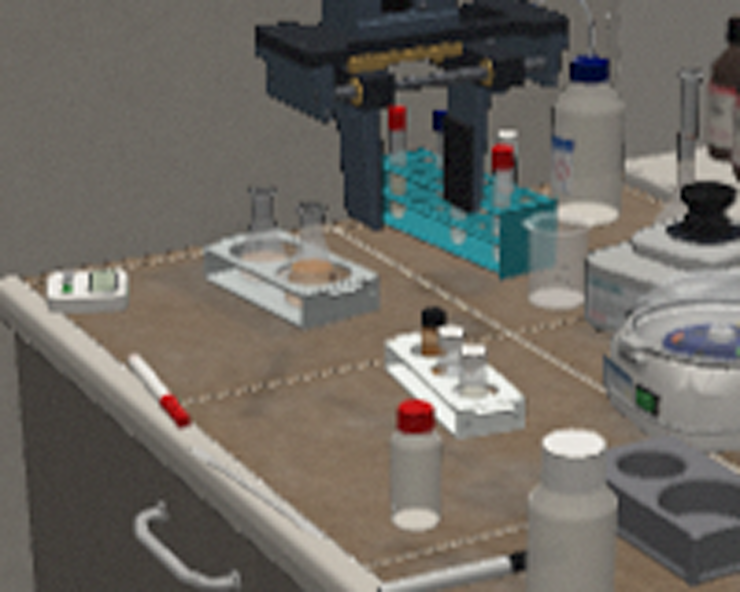

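Emit:
{"name": "step_arm", "arguments": {"increments": [0, 0, 0, 0, 0, 6, 6, 0, 0, 0, 0, 0, 12, 6, 0, 0, 0, 0, 0, 16, 6, 0, 0, 0, 0, 0, 17.8, 6, 0, 0, 0, 0, 0, 17.8, 6, 0, 0, 0, 0, 0, 17.8, 6, 0, 0, 0, 0, 0, 17.8, 0, 0, 0, 0, 0, 0, 17.8, 0, 0, 0, 0, 0, 0, 17.8, 0, 0, 0, 0, 0, 0, 17.8, 0, 0, 0, 0, 0, 0, 17.8, 0], "newtons": 20}}

```text
clock: 20.15
tcp_pos: [0.4333, -0.1226, 0.0422]
eef_rot: [1.0, -0.0, 0.0, 0.0]
wrist_force: [-0.0, -0.0, 6.2]
opening: 0.0324
```

```bash
python3 - <<'E'
from h import *
inc([.576,-.1838,.0505])
E
```

```text
t 20.15 tcp [ 0.4333 -0.1226  0.0422] w [ 0.0002 -0.0006 -0.0001] cm [14.27  6.12 -0.82] open 0.0324 F [-0.  -0.   6.2]
```

```bash
python3 - <<'E'
from h import *
for z in (.06,.08,.1,.12,.14):
    a=at("top",326,152,z); print(z,a.round(3),proj("scene",[*a,z])[0].round(0), at("top",350,187,z).round(3))
E
```

```text
0.06 [ 0.719 -0.083] [398. 211.] [ 0.639 -0.136]
0.08 [ 0.714 -0.082] [397. 204.] [ 0.635 -0.134]
0.1 [ 0.708 -0.081] [395. 197.] [ 0.632 -0.133]
0.12 [ 0.703 -0.081] [394. 190.] [ 0.628 -0.131]
0.14 [ 0.697 -0.08 ] [392. 183.] [ 0.624 -0.129]
```

Emit:
{"name": "step_arm", "arguments": {"increments": [0, 0, 0, 0, 0, -2, 0, 0, 0, 0, 0, 0, -7, 0, 0, 0, 0, 1, 0.5, -12, 0, 0, 0, 0, 4, 2, -12, 0, 0, 0, 0, 8, 3.5, -12, 0, 0, 0, 0, 12, 5.5, -12, 0, 0, 0, 0, 14.3, 6.15, -12, 0, 0, 0, 0, 14.3, 6.15, -9, 0, 0, 0, 0, 14.3, 6.15, -5.5, 0, 0, 0, 0, 14.3, 6.15, -5.5, 0, 0, 0, 0, 14.3, 6.15, -5.5, 0]}}

```text
clock: 21.52
tcp_pos: [0.5765, -0.1842, 0.0979]
eef_rot: [1.0, 0.0, 0.0, 0.0]
wrist_force: [0.1, -0.5, -1.0]
opening: 0.0328
```

```bash
python3 - <<'E'
from h import *
inc([.576,-.184,.0505])
f=grab_frame("scene"); cv2.imwrite("pics/s12.png",cv2.resize(f[140:280,280:460],None,fx=4,fy=4,interpolation=2)[:,:,::-1])
E
```

```text
t 21.52 tcp [ 0.5765 -0.1842  0.0979] w [ 0.0003 -0.0007  0.    ] cm [-0.06 -0.02  4.74] open 0.0328 F [ 0.1 -0.5 -1. ]
```

View pics/s12.png

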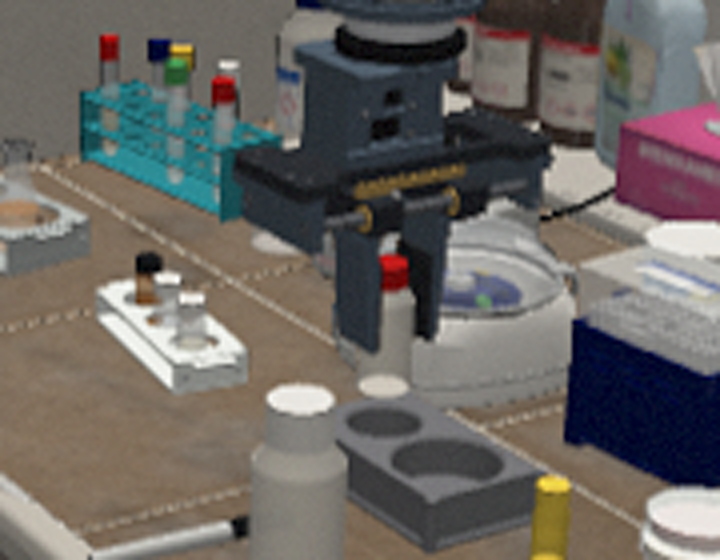

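Emit:
{"name": "step_arm", "arguments": {"increments": [0, 0, 0, 0, 0, 2, 0, 0, 0, 0, 0, 0, 3.8, 0, 0, 0, 0, 0, 0, 4.6, 0, 0, 0, 0, 0, 0, 4.7, 0, 0, 0, 0, 0, 0, 4.7, 0, 0, 0, 0, 0, 0, 4.7, 0]}}

```text
clock: 22.32
tcp_pos: [0.5763, -0.1841, 0.0502]
eef_rot: [1.0, 0.0, 0.0, 0.0]
wrist_force: [-0.7, 0.2, -0.8]
opening: 0.0326
```

```bash
python3 - <<'E'
from h import *
inc([.4276,-.3135,.24])
f=grab_frame("scene"); cv2.imwrite("pics/s13.png",cv2.resize(f[140:280,280:460],None,fx=4,fy=4,interpolation=2)[:,:,::-1])
E
```

```text
t 22.32 tcp [ 0.5763 -0.1841  0.0502] w [ 0.0002 -0.0003  0.    ] cm [-14.86  12.95 -18.98] open 0.0326 F [-0.7  0.2 -0.8]
```

View pics/s13.png

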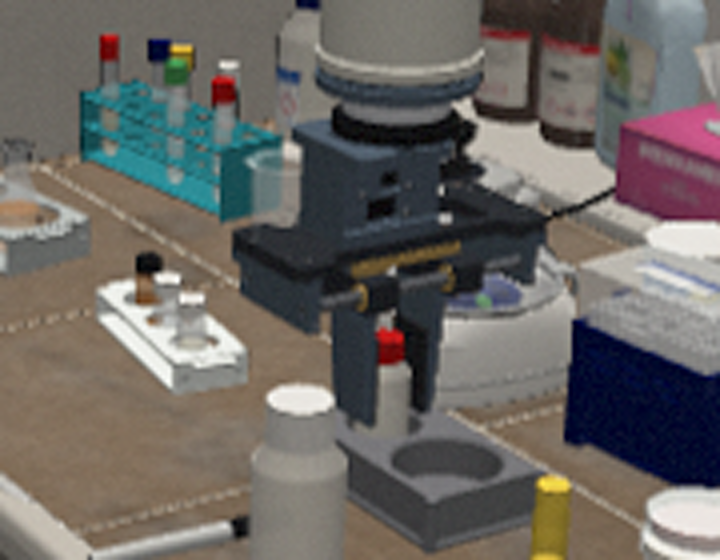

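Emit:
{"name": "step_arm", "arguments": {"increments": [0, 0, 0, 0, 0, 0, 5, 0, 0, 0, 0, 0, 0, 5, 0, 0, 0, 0, 0, 0, 5, 0, 0, 0, 0, 0, -2, 5, 0, 0, 0, 0, 0, -7, 5, 0, 0, 0, 0, 0, -13, 6, 0, 0, 0, 0, 0, -18, 8, 0, 0, 0, -3, 3, -19, 8, 0, 0, 0, -7, 6, -19, 8, 0, 0, 0, -11, 9, -19, 8, 0, 0, 0, -14, 12, -19, 8, 0, 0, 0, -14.9, 12.95, -19, 8, 0, 0, 0, -14.9, 12.95, -19, 8, 0, 0, 0, -14.9, 12.95, -19, 8]}}

```text
clock: 24.12
tcp_pos: [0.4279, -0.3128, 0.2399]
eef_rot: [1.0, 0.0, 0.0, -0.0]
wrist_force: [-0.3, 0.2, 0.4]
opening: 0.0801
```

```bash
python3 - <<'E'
from h import *
inc([.4276,-.3135,.06])
f=grab_frame("scene"); cv2.imwrite("pics/s14.png",cv2.resize(f[140:300,260:460],None,fx=3.7,fy=3.7,interpolation=2)[:,:,::-1])
E
```

```text
t 24.12 tcp [ 0.4279 -0.3128  0.2399] w [-0.0002 -0.0002  0.0007] cm [-0.03  0.07 17.99] open 0.0801 F [-0.3  0.2  0.4]
```

View pics/s14.png

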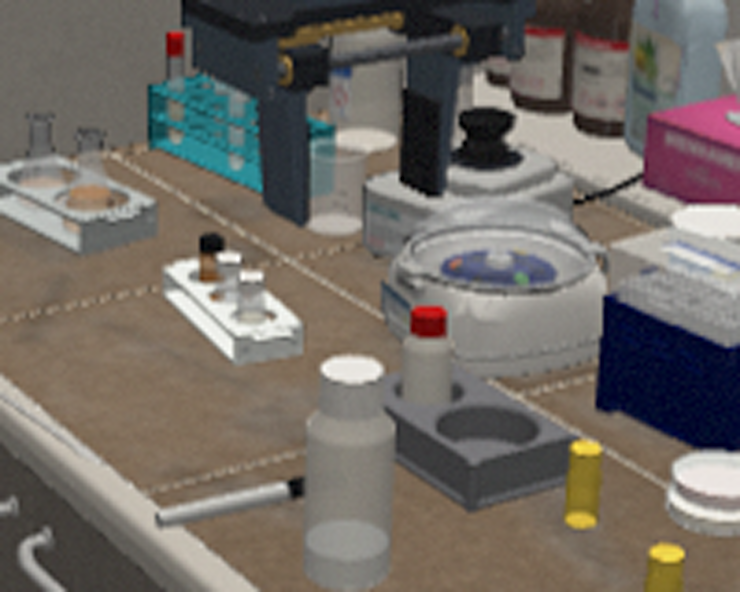

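Emit:
{"name": "step_arm", "arguments": {"increments": [0, 0, 0, 0, 0, 5, 8, 0, 0, 0, 0, 0, 10, 8, 0, 0, 0, 0, 0, 14.5, 8, 0, 0, 0, 0, 0, 17, 8, 0, 0, 0, 0, 0, 17, 8, 0, 0, 0, 0, 0, 17, 8, 0, 0, 0, 0, 0, 17, 0, 0, 0, 0, 0, 0, 17, 0, 0, 0, 0, 0, 0, 17, 0, 0, 0, 0, 0, 0, 17, 0, 0, 0, 0, 0, 0, 17, 0], "newtons": 30}}

```text
clock: 25.55
tcp_pos: [0.4273, -0.3137, 0.0702]
eef_rot: [1.0, -0.0, 0.0, 0.0]
wrist_force: [0.3, -0.1, 5.5]
opening: 0.0503
```

```bash
python3 - <<'E'
from h import *
inc([.576,-.248,.078])
E
```

```text
t 25.55 tcp [ 0.4273 -0.3137  0.0702] w [ 0.0004 -0.0004 -0.    ] cm [14.87 -6.57 -0.78] open 0.0503 F [ 0.3 -0.1  5.5]
```

Emit:
{"name": "step_arm", "arguments": {"increments": [0, 0, 0, 0, 0, -2, 0, 0, 0, 0, 0, 0, -7, 0, 0, 0, 0, 0, 0, -12.5, 0, 0, 0, 0, 3, -1.5, -12.5, 0, 0, 0, 0, 7, -3, -12.5, 0, 0, 0, 0, 11, -5, -12.5, 0, 0, 0, 0, 14, -6.2, -12.5, 0, 0, 0, 0, 14.9, -6.6, -12.5, 0, 0, 0, 0, 14.9, -6.6, -9, 0, 0, 0, 0, 14.9, -6.6, -6, 0, 0, 0, 0, 14.9, -6.6, -6, 0, 0, 0, 0, 14.9, -6.6, -6, 0]}}

```text
clock: 27.05
tcp_pos: [0.5762, -0.248, 0.131]
eef_rot: [1.0, -0.0, 0.0, 0.0]
wrist_force: [-0.0, -0.3, -1.2]
opening: 0.0499
```

```bash
python3 - <<'E'
from h import *
inc([.576,-.248,.0782])
f=grab_frame("scene"); cv2.imwrite("pics/s15.png",cv2.resize(f[140:280,280:460],None,fx=4,fy=4,interpolation=2)[:,:,::-1])
E
```

```text
t 27.05 tcp [ 0.5762 -0.248   0.131 ] w [ 0.0004 -0.0007 -0.0004] cm [-0.03 -0.    5.28] open 0.0499 F [-0.  -0.3 -1.2]
```

View pics/s15.png

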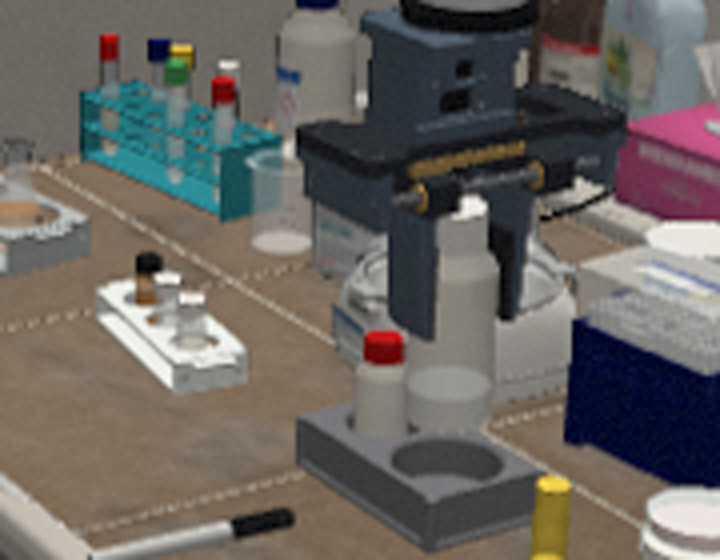

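Emit:
{"name": "step_arm", "arguments": {"increments": [0, 0, 0, 0, 0, 2, 0, 0, 0, 0, 0, 0, 4, 0, 0, 0, 0, 0, 0, 5.1, 0, 0, 0, 0, 0, 0, 5.25, 0, 0, 0, 0, 0, 0, 5.25, 0, 0, 0, 0, 0, 0, 5.25, 0]}}

```text
clock: 27.85
tcp_pos: [0.5764, -0.2477, 0.0781]
eef_rot: [1.0, -0.0, 0.0, 0.0]
wrist_force: [-0.6, -0.5, 2.4]
opening: 0.0501
```

```bash
python3 - <<'E'
from h import *
inc([.576,-.248,.0782])
f=grab_frame("scene"); cv2.imwrite("pics/s16.png",cv2.resize(f[140:280,280:460],None,fx=4,fy=4,interpolation=2)[:,:,::-1])
E
```

```text
t 27.85 tcp [ 0.5764 -0.2477  0.0781] w [ 0.0004 -0.0008 -0.0001] cm [-0.04  0.03 -0.01] open 0.0501 F [-0.6 -0.5  2.4]
```

View pics/s16.png

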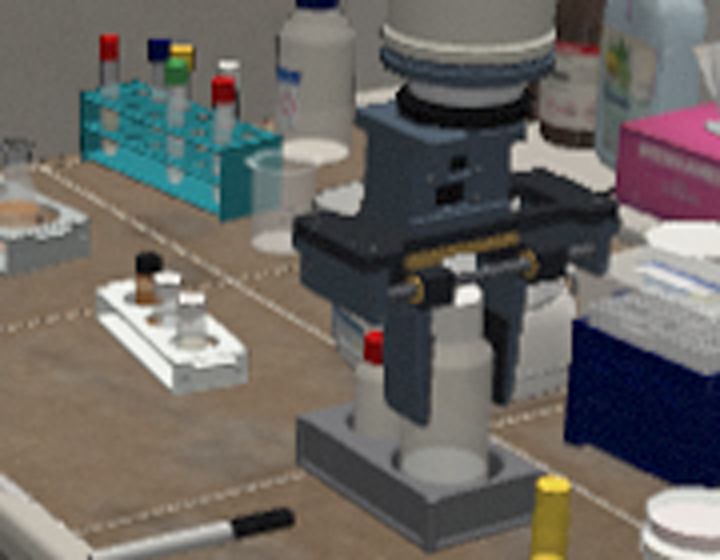

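Emit:
{"name": "step_arm", "arguments": {"increments": [0, 0, 0, 0, 0, 0, 7.5, 0, 0, 0, 0, 0, 0, 7.5, 0, 0, 0, 0, 0, 0, 7.5, 0, 0, 0, 0, 0, -2, 7.5, 0, 0, 0, 0, 0, -7, 7.5, 0, 0, 0, 0, 0, -13, 7.5, 0, 0, 0, 0, 0, -17, 7.5, 0, 0, 0, -4, 4, -18, 7.5, 0, 0, 0, -8, 8, -18, 7.5, 0, 0, 0, -12, 12, -18, 7.5, 0, 0, 0, -16, 16, -18, 7.5, 0, 0, 0, -20, 20, -18, 7.5, 0, 0, 0, -23, 25, -18, 7.5, 0, 0, 0, -26, 30, -18, 7.5, 0, 0, 0, -26, 30, -18, 7.5, 0, 0, 0, -26, 30, -18, 7.5]}}

```text
clock: 29.9
tcp_pos: [0.3161, -0.5471, 0.2571]
eef_rot: [1.0, -0.0, -0.0, -0.0]
wrist_force: [1.3, -0.1, -0.2]
opening: 0.075
```

```bash
python3 - <<'E'
from h import *
f=grab_frame("scene"); cv2.imwrite("pics/s17.png",cv2.resize(f[140:300,200:440],None,fx=3.2,fy=3.2,interpolation=2)[:,:,::-1])
f=grab_frame("top"); cv2.imwrite("pics/t17.png",cv2.resize(f[180:310,100:440],None,fx=2.3,fy=2.3,interpolation=2)[:,:,::-1])
inc([0,0,0])
E
```

```text
t 30.0 tcp [ 0.3168 -0.5465  0.2574] w [-0.0005  0.      0.001 ] cm [-31.62 -54.67  25.77] open 0.075 F [-0.8 -0.6  0. ]
```

View pics/s17.png

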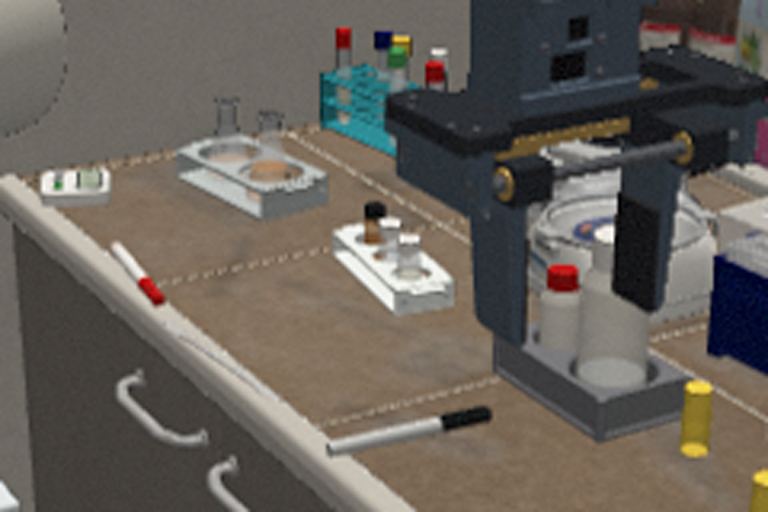

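View pics/t17.png

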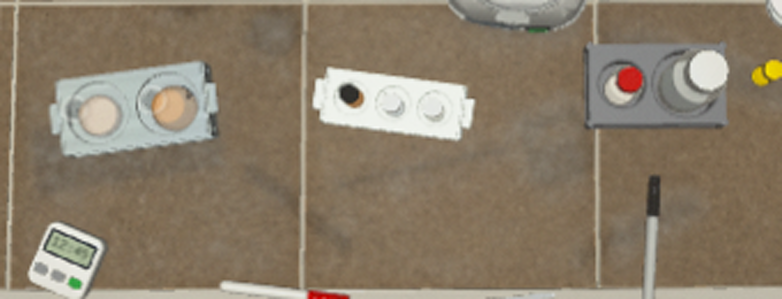

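Both views show all five containers upright in their holders: vials at top crop (391,103) and (433,106), flask at (168,105), small bottle at (625,85) and large bottle at (700,75). The amber vial and the stored flask have not moved. The arm is clear, so I'm handing in.

```bash
python3 -c "
from station import ctrl
print(ctrl.job_done())"
```

```text
the job is handed in; nothing more can be done
None
```

All five containers are put away, and I handed the job in at about 30 s of the 134 s limit. I placed the two clear vials first, then the flask, the small bottle and the large bottle. The task gave no order within the bottles, so I took the small one first to keep the gripper clear of the tall one.

- **Placement:** the final scene and top pictures show all five standing upright in the right holes and wells. Each was released at the height that puts its underside on the holder floor, to within about half a millimetre by the arm's readings. I did not measure the heights again from the pictures afterwards.
- **Stored items:** the amber vial and the stored flask look where they were at the start.
- **Forces:** the wrist force stayed below 8 N in every reading I took. Those were only at the end of each move, so peaks in between were not seen.

No check failed or disagreed.

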